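# Serve the round toy biscuit

### The arm

A 6-joint arm with a two-finger parallel gripper is mounted at the origin on the work surface. World frame = base frame: x ahead of the robot, y to its left, z up, the work surface at z = 0. Lengths are in m, angles in rad, forces in N, time in s.
With the tool pointing down it reaches from about 0.4 to 0.825 m from the base axis. Payload 7 kg.
Tool frame: the origin (TCP) lies on the mounting face of the last link; the fingertips stand 173 mm ahead of it and the grasp point (between the pads) lies 155 mm ahead of it; z points along the fingers, y is the line along which they close (so a half turn about z gives the same grasp; the last joint's range is limited). The gripper opens to 85 mm and grips with 20 to 120 N. Pads are 22 mm wide; open, the fingers measure 114 mm over their backs; the gripper's body (76 mm by 85 mm) begins 54 mm behind the grasp point. The pads swing forward as they close: fully open they stand 13 mm farther back than shut.
Start: joints at [1.613, 0.359, 0.012, 0, -1.224, -0.288], TCP at [0.164, 0.655, 0.405] pointing down, gripper open.
Joint ranges: [-3.07, 3.07], [-1.43, 2.12], [-1.02, 1.25], [-3.03, 1.67], [-3.05, -0], [-3.03, 3.03]. Speed limits (rad/s): [2.39, 2.39, 3.01, 3.14, 3.14, 3.14].

### API

Orientations are given as a unit quaternion [x, y, z, w].
In Python, from bench import sensors, imaging, order gives the robot as it stands. The module is installed in compiled form; this text tells all that it offers.
- The arm moves only by the tool step_arm, never from a script. Its arguments are lists of equal length, an entry for each row: "claw": the opening, from 0 (shut) to 1 (fully open); "dp": the shift along the tool's x, y, z in cm, a list of three; "roll": the turn about the tool's z in rad. A call has 1 to 10 rows; each row shifts and turns the commanded pose from where the row before left it, along the tool's axes as they then stand; what a row does not reach is not made up. A row lasts 1/12 s, in which the tool goes at most 41.7 mm and 7.16 degrees, less where a joint would pass 70% of its speed; a pose out of reach is approached as far as the arm can. A call is refused whole if a number of a shift passes 4.17 or a number of a turn 0.125, either way. A call with a gripper value outside its range is refused whole. The fingers move at their own pace and stop on an object; "force" is the grip in N (left out, the last holds). Time passes only in rows, so rows that do not move let the fingers close. It gives the time, the measured TCP pose, the force, the opening and the grip force at its end, in the units of the state.
- sensors.observe(): the state, without advancing time (a new reading comes with each control period).
- imaging.capture(name): name is "scene" or "top" or "wrist"; returns the picture (480x640x3 uint8, blue, green, red); there is no depth.
- imaging.get_calibration(name): a dict with "K" (3x3 intrinsics, pixels), "D" ([k1, k2, p1, p2, k3] as OpenCV has them; the pictures are not rectified), "T" (4x4, takes a point from camera to world coordinates). Camera axes: x right, y down, z forward; pixel columns grow to the right and rows downward; lengths in m; the calibration is good to about 2 mm. A picture is of the moment at which its call begins: read the wrist's pose just before it. get_calibration takes no time and is no camera call; for the wrist camera it gives the pose at the moment of the call.
- order.job_done(): hands the job in; it is judged then, once.
The state is a dict: "t": time; "joint_positions": joint angles; "dq": joint speeds; "joint_efforts": joint torques, N m; "position": TCP position; "tcp_rot": TCP orientation; "contact_force": force on the tool from outside, world axes, zero at the start; "torque": the same for the moment, N m; "width": finger opening in m; "grasp_force": force on a finger pad.
Only numpy, scipy, OpenCV 4.12 (cv2) and the standard library are available. Lean on these libraries where they do the work, as an engineer would, in place of code of your own. Each camera call takes 0.05 s, during which the arm holds its last target. There are 200 camera calls.

### The job

Play kitchen is laid out on the toddler shelf: take the wooden server by its raised handle, slide its blade under the round biscuit on the cooling rack and lift the biscuit off the rack. Carry it to the round wooden plate and, with the blade low over the plate, tip the server so that the biscuit slides off and lies flat inside the plate's rim. Then set the server down upright on the bare shelf and let go; the gripper itself must not touch the biscuit.

Things in the scene. Friction and masses are not known exactly. Their poses are not given: they have to be found in the camera images.
- biscuit_round: Plain round dark wooden biscuit: disc 74 mm across, 9 mm thick, 30 g, slippery (friction about 0.3). Origin: centre of its underside, z up. It bridges the two battens of one of the rack's three bays, underside 20 mm above the shelf, within 8 mm of the bay's middle. The other bays hold a square and a heart-shaped biscuit of like size, in any order.
- server: Wooden server, 120 g, blade flat on the shelf. Origin: blade underside, below the handle's middle; x to the tip, z up. Blade 44 mm wide (y), 3 mm thick, x -35 to +115 mm (tip). Handle: bar along x, 70 mm long, 24 mm wide (y), z 43 to 65 mm, on two posts at its ends; grip across y at its middle, z 54 mm. Blade is clear ahead of the front post, x 35 to 115 mm.
- plate: Round wooden plate, loose, 350 g, 192 mm across, rim 12 mm high, flat floor 6 mm above the shelf and about 166 mm across. Origin: centre of its underside; z up.
- rack: Wooden cooling rack, fixed, 268 mm wide (y). Origin: on the shelf, middle of the middle bay; x away from the open front. Three bays, middles at x 0, y -97, 0, +97 mm. A bay: two battens along x, 20 mm high, 7 mm wide, 60 mm clear between, x -57 to +58 mm, bare shelf between them, open at the front (-x). A back bar, 34 mm high, closes the bays at x 57 to 67 mm.

How it is judged:
On the way, in this order (a step that is already met when the one before it is completed fails the run):
1. the round biscuit is lifted off the rack, carried by the server's blade (contact force between server and biscuit_round above 0.05 N and height (world z) of biscuit_round above 0.032 m and contact force between biscuit_round and rack below 0.02 N), for 0.2 s.
2. the server, still touching the biscuit, is tipped over 14 degrees with the biscuit within 100 mm of the plate's centre and less than 90 mm above its underside (contact force between server and biscuit_round above 0.02 N and horizontal distance between biscuit_round and plate below 0.1 m and z of biscuit_round in the frame of plate below 0.09 m and angle between server's own z axis and vertical above 0.25 rad).
At the end, for the whole second after the job is handed in: The round biscuit lies still and flat (within 10 degrees, either face up) on the plate's floor, its centre within 50 mm of the plate's centre, the plate flat; the server stands still on the shelf, blade down flat (within 10 degrees, origin below 10 mm), touching neither biscuit, plate nor rack (horizontal distance between biscuit_round and plate below 0.05 m and z of biscuit_round in the frame of plate between 0 and 0.018 m and (angle between biscuit_round's own z axis and vertical below 0.17 rad or angle between biscuit_round's own z axis and vertical above 2.97 rad) and linear speed of each of biscuit_round, server below 0.02 m/s and angle between plate's own z axis and vertical below 0.1 rad and height (world z) of server below 0.01 m and angle between server's own z axis and vertical below 0.17 rad and contact force between server and biscuit_round below 0.02 N and contact force between server and plate below 0.02 N and contact force between server and rack below 0.02 N).
It fails at once if the gripper touches the round biscuit (contact force between the fingers and biscuit_round above 0.3 N).
It also fails if it takes over 64 s, if anything falls off the work surface, if the arm or the gripper's body presses on something with over 40 N, if the wrist force passes 120 N, or if a joint passes its speed limit or range.

## Working session

There is one attempt and no reset: what is moved stays moved. The work goes in short steps, Python scripts to look and compute and a tool call to move; the robot and the scene stay as the last step left them, time stands still between calls to the robot, and variables do not carry over. Pictures are saved under pics/ and viewed, at most 10 in all, crops included, and the job is handed in when it is done.

Besides the shell and the picture viewer there is one more tool, called after "Call:" by a JSON object that holds its "name" and its "arguments", one argument or row to a line. step_arm: Moves the arm, as the interface text tells. Its arguments: {"type":"object","properties":{"claw":{"type":"array","items":{"type":"number"}},"dp":{"type":"array","items":{"type":"array","items":{"type":"number"}}},"roll":{"type":"array","items":{"type":"number"}},"force":{"type":"number"}},"required":["claw","dp","roll"]}

```bash
mkdir -p pics
python3 - <<'E'
from bench import sensors, imaging
import cv2
s=sensors.observe(); print(s)
for n in ("scene","top"):
    im=imaging.capture(n); cv2.imwrite(f"pics/{n}0.png",im)
    c=imaging.get_calibration(n); print(n,c["K"],c["D"],c["T"])
print(imaging.get_calibration("wrist"))
E
```

```text
{'t': 0.0, 'joint_positions': array([ 1.61308534e+00,  3.59388944e-01,  1.10508665e-02, -2.98122528e-04,
       -1.22410522e+00, -2.88109552e-01]), 'dq': array([-4.56906653e-04, -3.81243278e-04,  9.44430520e-04,  4.16854116e-04,
        7.75300280e-05, -2.90298078e-04]), 'joint_efforts': array([ 2.23677525e-03, -5.83311939e+01,  2.93424261e+01,  6.93667442e+00,
       -5.89307121e-03,  1.87775555e-05]), 'position': array([0.16422001, 0.65451993, 0.40376801]), 'tcp_rot': array([ 9.92449466e-01, -1.22651376e-01, -2.82150416e-06,  8.35320840e-04]), 'contact_force': array([-0.04431275, -0.46648316, -0.87892719]), 'torque': array([0.00679612, 0.0247398 , 0.0139762 ]), 'grasp_force': 0.0, 'width': 0.08528932660005784}
scene [[601.14631284   0.         319.94031339]
 [  0.         601.14631284 241.06062432]
 [  0.           0.           1.        ]] [0.04740301 0.         0.         0.         0.        ] [[-0.79303368  0.50498462 -0.34071705  0.86885641]
 [ 0.60908398  0.66710807 -0.42893301  0.40541537]
 [ 0.01069052 -0.54768362 -0.83661721  0.90354727]
 [ 0.          0.          0.      
[... 205 characters left out ...]
   ] [[ 0.02185962 -0.9926325   0.1191758   0.40878658]
 [-0.99964254 -0.01986583  0.01789232 -0.0052405 ]
 [-0.01539297 -0.11952432 -0.99271194  0.94348281]
 [ 0.          0.          0.          1.        ]]
{'K': array([[345.15726736,   0.        , 330.37477732],
       [  0.        , 345.15726736, 238.48630055],
       [  0.        ,   0.        ,   1.        ]]), 'D': array([-0.01851532,  0.        ,  0.        ,  0.        ,  0.        ]), 'T': array([[-0.24472809, -0.92435903, -0.29269189,  0.23633982],
       [-0.96959063,  0.23376911,  0.07242933,  0.63609347],
       [ 0.00147162,  0.3015168 , -0.95345973,  0.37383966],
       [ 0.        ,  0.        ,  0.        ,  1.        ]])}
```

View pics/top0.png

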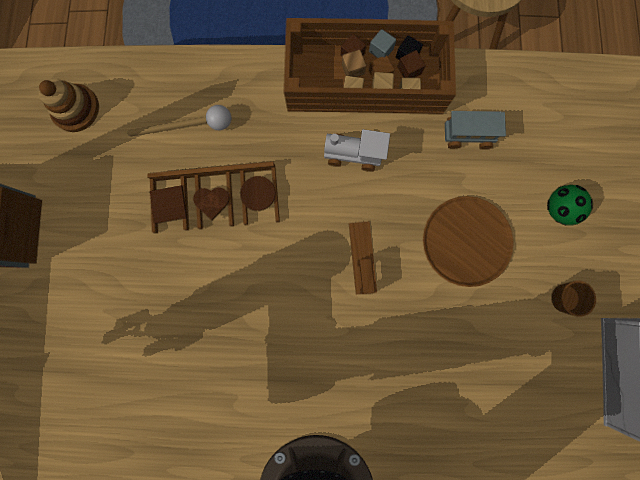

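View pics/scene0.png

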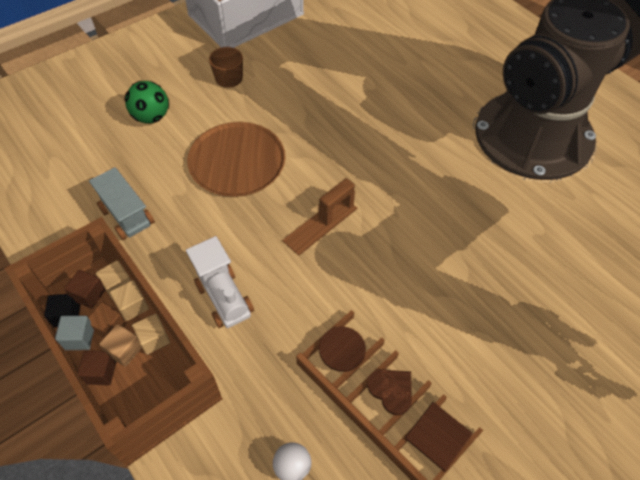

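The top view shows the rack at left with the round biscuit in its right bay (258,194). The server is at (362,258) with its tip up at (360,222), and the plate is at (469,240). Next I measure them.

```bash
cat > h.py <<'E'
import numpy as np, cv2
from bench import sensors, imaging
def cast(name,px,z,cal=None):
    c=cal or imaging.get_calibration(name)
    p=np.asarray(px,float).reshape(-1,1,2)
    u=cv2.undistortPoints(p,c["K"],np.array(c["D"])).reshape(-1,2)
    d=np.c_[u,np.ones(len(u))]@c["T"][:3,:3].T
    o=c["T"][:3,3]
    return o+d*((z-o[2])/d[:,2])[:,None]
E
python3 - <<'E'
from h import *
im=cv2.imread("pics/top0.png")
hsv=cv2.cvtColor(im,cv2.COLOR_BGR2HSV)
for p in [(258,194),(469,240),(355,235),(365,275),(300,200),(330,300),(180,225),(249,210)]: print(p,hsv[p[1],p[0]])
b=im.astype(int); 
m=((hsv[...,0]<14)&(hsv[...,1]>100)).astype(np.uint8)*255
cv2.imwrite("pics/m.png",np.hstack([m[140:320,130:530]]))
big=cv2.resize(im[150:310,130:390],None,fx=3,fy=3,interpolation=cv2.INTER_CUBIC); mm=cv2.resize(m[150:310,130:530],None,fx=1.9,fy=1.9)
out=np.zeros((480+0,780,3),np.uint8); out[:480,:780]=big
cv2.imwrite("pics/a.png",out)
cs,_=cv2.findContours(m,cv2.RETR_EXTERNAL,cv2.CHAIN_APPROX_NONE)
for c in cs:
    if cv2.contourArea(c)>400: print(cv2.contourArea(c),cv2.minAreaRect(c),cv2.boundingRect(c))
E
```

```text
(258, 194) [  9 177  65]
(469, 240) [ 15 175  96]
(355, 235) [ 14 167  93]
(365, 275) [ 13 171  94]
(300, 200) [ 18 128 128]
(330, 300) [ 20 130  98]
(180, 225) [ 19 134 122]
(249, 210) [ 17 120 106]
728.5 ((210.38681030273438, 199.60379028320312), (34.092132568359375, 33.315101623535156), 29.05460548400879) (193, 185, 39, 35)
1019.5 ((167.63514709472656, 203.81082153320312), (40.27775192260742, 37.482967376708984), 80.53767395019531) (150, 181, 39, 46)
903.0 ((257.94122314453125, 192.7647247314453), (33.95498275756836, 35.41019821166992), 75.96376037597656) (240, 176, 38, 35)
505.5 ((410.9676513671875, 64.75736999511719), (27.436689376831055, 32.66695022583008), 77.19573211669922) (392, 49, 37, 29)
```

View pics/a.png

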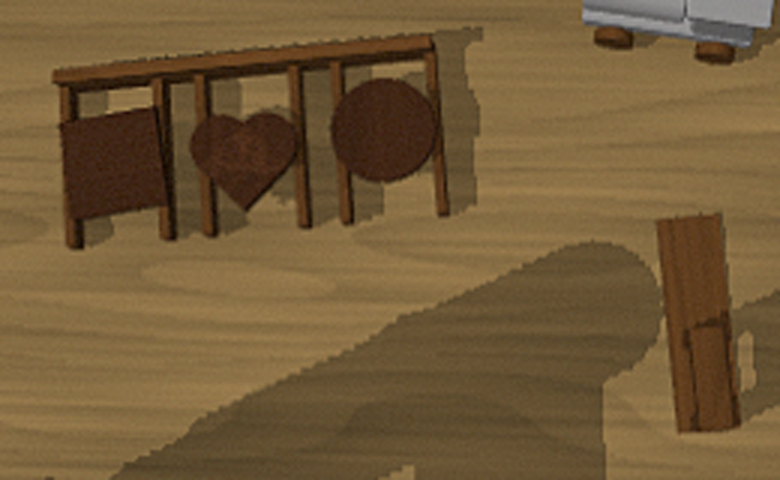

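View pics/m.png

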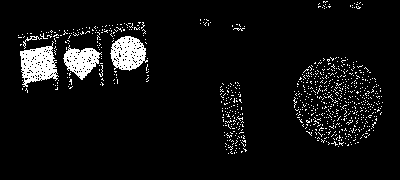

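The crop shows the batten front ends of the round-biscuit bay at crop (347,222) and (444,214). It also shows the server's tip corners at (657,221) and (720,213), and the handle top at (693–738, 318–431).

Run:
```python
from h import *
im=cv2.imread("pics/top0.png")
f=lambda L:[((x+.5)/3-.5+130,(y+.5)/3-.5+150) for x,y in L]
np.set_printoptions(precision=4,suppress=True)
fr=cast("top",f([(75,246),(169,237),(210,234),(305,225),(347,222),(444,214)]),.02); print("batten fronts",fr)
bb=cast("top",f([(53,71),(432,37)]),.034);print("back bar back corners",bb, np.linalg.norm(bb[1]-bb[0]))
d=bb[0]-bb[1]; print("rack yaw(bar)",np.degrees(np.arctan2(-d[0],d[1])))
d=fr[0]-fr[5]; print("rack yaw(fronts)",np.degrees(np.arctan2(-d[0],d[1])),np.linalg.norm(d))
print("server tip",cast("top",f([(657,221),(720,213)]),.003),"rear",cast("top",f([(678,432)]),.003))
print("handle",cast("top",f([(693,325),(728,318),(739,426),(697,431)]),.065))
hsv=cv2.cvtColor(cv2.medianBlur(im,5),cv2.COLOR_BGR2HSV)
m=((hsv[...,0]<=16)&(hsv[...,1]>140)).astype(np.uint8)*255
for n,z,(x,y,w,h) in [("plate",.012,(415,185,110,110)),("server",.003,(340,215,45,85))]:
    cs,_=cv2.findContours(m[y:y+h,x:x+w],cv2.RETR_EXTERNAL,cv2.CHAIN_APPROX_NONE)
    c=max(cs,key=cv2.contourArea)+np.array([x,y])
    P=cast("top",c,z)[:,:2]
    if n=="plate": (cc,ax,_)=cv2.fitEllipse((P*1000).astype(np.float32)); print(n,cc,ax)
    else: print(n,cv2.minAreaRect((P*1000).astype(np.float32)))
m2=((hsv[...,0]<14)&(hsv[...,2]<85)&(hsv[...,1]>150)).astype(np.uint8)*255
x,y,w,h=236,172,46,44
m2=cv2.morphologyEx(m2,cv2.MORPH_OPEN,np.ones((7,7)))
cs,_=cv2.findContours(m2[y:y+h,x:x+w],cv2.RETR_EXTERNAL,cv2.CHAIN_APPROX_NONE)
c=max(cs,key=cv2.contourArea)+np.array([x,y]);P=cast("top",c,.029)[:,:2]
print("biscuit",cv2.fitEllipse((P*1000).astype(np.float32)))
```

```text
batten fronts [[0.5201 0.3486 0.02  ]
 [0.5277 0.2822 0.02  ]
 [0.5304 0.2534 0.02  ]
 [0.538  0.1871 0.02  ]
 [0.5406 0.1579 0.02  ]
 [0.5475 0.0908 0.02  ]]
back bar back corners [[0.6415 0.3674 0.034 ]
 [0.6693 0.1017 0.034 ]] 0.26715120011152477
rack yaw(bar) 5.970105199900474
rack yaw(fronts) 6.063140713176904 0.2592498995186831
server tip [[ 0.548  -0.0573  0.003 ]
 [ 0.5546 -0.1015  0.003 ]] rear [[ 0.4013 -0.0738  0.003 ]]
handle [[ 0.471  -0.0782  0.065 ]
 [ 0.476  -0.1009  0.065 ]
 [ 0.4064 -0.1085  0.065 ]
 [ 0.4027 -0.0815  0.065 ]]
plate (515.6412353515625, -306.274658203125) (188.02685546875, 188.89430236816406)
server ((477.07257080078125, -86.76903533935547), (150.26556396484375, 45.84678268432617), 5.966198921203613)
biscuit ((604.2470092773438, 133.40609741210938), (68.76811218261719, 72.25836181640625), 12.184778213500977)
```

Call:
{"name": "step_arm", "arguments": {
  "claw": [1,1,1,1,1,1,1,1,1,1],
  "dp": [
    [0,0,0],
    [0,0,0],
    [0,0,0],
    [2.4,3.2,0],
    [2.4,3.2,0],
    [2.4,3.2,0],
    [2.4,3.2,0],
    [2.4,3.2,0],
    [2.4,3.2,0],
    [2.4,3.2,0]
  ],
  "roll": [-0.117,-0.117,-0.117,0,0,0,0,0,0,0]
}}

```text
t: 0.93
position: [0.3557, 0.4478, 0.4046]
tcp_rot: [0.999, 0.053, -0.0, 0.0]
contact_force: [1.4, 0.4, -0.3]
width: 0.0857
grasp_force: 0.0
```

Call:
{"name": "step_arm", "arguments": {
  "claw": [1,1,1,1,1,1,1,1,1,1],
  "dp": [
    [0.2,3.9,1],
    [0.2,3.9,1],
    [0.2,3.9,1],
    [0.2,3.9,1],
    [0.2,3.9,1],
    [0.2,3.9,1],
    [0.2,3.9,1],
    [0.2,3.9,1],
    [0.2,3.9,1],
    [0.2,3.9,1]
  ],
  "roll": [0,0,0,0,0,0,0,0,0,0]
}}

```text
t: 1.77
position: [0.4153, 0.0619, 0.3044]
tcp_rot: [0.999, 0.053, 0.0, -0.0]
contact_force: [1.9, 0.0, -0.6]
width: 0.0854
grasp_force: 0.0
```

Call:
{"name": "step_arm", "arguments": {
  "claw": [1,1,1,1,1,1],
  "dp": [
    [0.1,3.5,0],
    [0.1,3.5,0],
    [0.1,3.5,0],
    [0.2,3.2,0],
    [0,0,0],
    [0,0,0]
  ],
  "roll": [0,0,0,0,0,0]
}}

```text
t: 2.27
position: [0.4348, -0.0735, 0.3043]
tcp_rot: [0.999, 0.051, -0.0, 0.0]
contact_force: [-0.0, 0.3, -0.1]
width: 0.0853
grasp_force: 0.0
```

```bash
cat > view.py <<'E'
import sys
from h import *
np.set_printoptions(precision=4,suppress=True)
s=sensors.observe()
from scipy.spatial.transform import Rotation as R
r=R.from_quat(s["tcp_rot"]).as_matrix()
print(s["t"],s["position"],"yaw",np.degrees(np.arctan2(r[1,0],r[0,0])),"j",s["joint_positions"],s["width"],s["grasp_force"])
cal=imaging.get_calibration("wrist"); np.savez("pics/%s.npz"%sys.argv[1],**{k:np.array(v) for k,v in cal.items()})
cv2.imwrite("pics/%s.png"%sys.argv[1],imaging.capture(sys.argv[2] if len(sys.argv)>2 else "wrist"))
E
python3 view.py w1
```

```text
2.2667 [ 0.4348 -0.0735  0.3043] yaw 5.792916028037821 j [ 0.2824  0.0658 -0.6235 -0.0002 -0.8824  1.3896] 0.0852918035077588 0.0
```

View pics/w1.png

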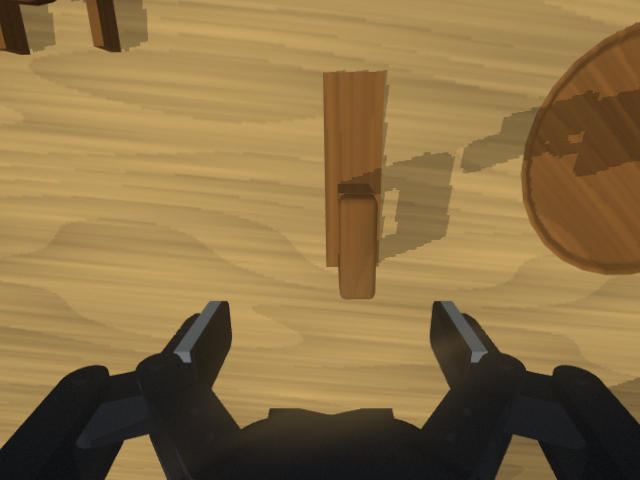

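The wrist view shows the server's blade tip at (323–386, 71) and its handle top at (339–377, 194–298), nearly aligned with the tool.

Run:
```python
from h import *
np.set_printoptions(precision=4,suppress=True)
cal=dict(np.load("pics/w1.npz"))
H=cast("",[(341,194),(377,194),(375,299),(339,297)],.065,cal);print(H,H.mean(0))
T=cast("",[(323,72),(386,71)],.003,cal);print(T)
d=H[:2].mean(0)-H[2:].mean(0);print(np.degrees(np.arctan2(d[1],d[0])))
t=T.mean(0);o=H.mean(0);d=t-o;print(np.degrees(np.arctan2(d[1],d[0])),np.hypot(*d[:2]))
p=np.array([.4348,-.0735]);a=np.radians(5.79);d=o[:2]-p
print("tool shift",d@[np.cos(a),np.sin(a)],d@[np.sin(a),-np.cos(a)])
```

```text
[[ 0.4718 -0.0756  0.065 ]
 [ 0.474  -0.0975  0.065 ]
 [ 0.4032 -0.1062  0.065 ]
 [ 0.4023 -0.0819  0.065 ]] [ 0.4378 -0.0903  0.065 ]
[[ 0.5474 -0.0562  0.003 ]
 [ 0.5526 -0.1011  0.003 ]]
6.074692161519421
5.924568090037829 0.1128051842952986
tool shift 0.0013242271326615318 0.01700381140287679
```

Call:
{"name": "step_arm", "arguments": {
  "claw": [1,1,1,1,1,1,0.4,0.4,0.4,0.4],
  "dp": [
    [0.1,1.7,0],
    [0,0,2],
    [0,0,2.5],
    [0,0,2.5],
    [0,0,2.5],
    [0,0,0],
    [0,0,0],
    [0,0,0],
    [0,0,0],
    [0,0,0]
  ],
  "roll": [0,0,0,0,0,0,0,0,0,0],
  "force": 20
}}

```text
t: 3.15
position: [0.4384, -0.0883, 0.2111]
tcp_rot: [0.999, 0.053, 0.001, -0.0]
contact_force: [-0.8, 0.5, 0.5]
width: 0.0386
grasp_force: 0.0
```

Call:
{"name": "step_arm", "arguments": {
  "claw": [0.27,0.27,0.27,0.27],
  "dp": [
    [0,0,0],
    [0,0,0],
    [0,0,0],
    [0,0,0]
  ],
  "roll": [0,0,0,0]
}}

```text
t: 3.48
position: [0.4382, -0.0888, 0.2103]
tcp_rot: [0.999, 0.053, 0.001, 0.0]
contact_force: [1.7, -2.9, 5.4]
width: 0.0241
grasp_force: 19.5
```

Call:
{"name": "step_arm", "arguments": {
  "claw": [0.24,0.24,0.24],
  "dp": [
    [0,0,0],
    [0,0,0],
    [0,0,0]
  ],
  "roll": [0,0,0]
}}

```text
t: 3.73
position: [0.4383, -0.0889, 0.2102]
tcp_rot: [0.999, 0.053, 0.001, 0.0]
contact_force: [0.3, -2.7, 6.9]
width: 0.0239
grasp_force: 19.2
```

Call:
{"name": "step_arm", "arguments": {
  "claw": [0.1,0.1,0.1],
  "dp": [
    [0,0,0],
    [0,0,0],
    [0,0,0]
  ],
  "roll": [0,0,0]
}}

```text
t: 3.98
position: [0.4383, -0.0889, 0.2102]
tcp_rot: [0.999, 0.053, 0.001, 0.0]
contact_force: [0.5, -3.0, 5.8]
width: 0.0239
grasp_force: 19.2
```

Call:
{"name": "step_arm", "arguments": {
  "claw": [0.28,0.28,0.28],
  "dp": [
    [0,0,0],
    [0,0,0],
    [0,0,0]
  ],
  "roll": [0,0,0]
}}

```text
t: 4.23
position: [0.4383, -0.0889, 0.2102]
tcp_rot: [0.999, 0.053, 0.001, 0.0]
contact_force: [0.4, -3.0, 5.6]
width: 0.0238
grasp_force: 14.5
```

Call:
{"name": "step_arm", "arguments": {
  "claw": [0.285,0.285,0.285],
  "dp": [
    [0,0,0],
    [0,0,0],
    [0,0,0]
  ],
  "roll": [0,0,0]
}}

```text
t: 4.48
position: [0.4378, -0.0887, 0.2096]
tcp_rot: [0.999, 0.052, -0.0, -0.0]
contact_force: [0.7, -2.3, 2.1]
width: 0.0247
grasp_force: 1.2
```

Call:
{"name": "step_arm", "arguments": {
  "claw": [0.29,0.29,0.29],
  "dp": [
    [0,0,0],
    [0,0,0],
    [0,0,0]
  ],
  "roll": [0,0,0]
}}

```text
t: 4.73
position: [0.4377, -0.0887, 0.2095]
tcp_rot: [0.999, 0.053, -0.0, -0.0]
contact_force: [0.7, -0.2, -0.6]
width: 0.0251
grasp_force: 0.3
```

Call:
{"name": "step_arm", "arguments": {
  "claw": [0,0,0,0,0,0,0,0,0,0],
  "dp": [
    [0,0,0],
    [0,0,0],
    [0,0,0],
    [0,0,-1],
    [-0.5,-2.5,0],
    [0,-3.5,0],
    [0,-3.5,0],
    [0,-3.5,0],
    [0,-3.5,0],
    [0,-2.5,0]
  ],
  "roll": [0,0,0,0,0,0,0,0,0,0],
  "force": 60
}}

```text
t: 5.57
position: [0.4124, 0.1019, 0.2198]
tcp_rot: [0.999, 0.053, 0.0, -0.0]
contact_force: [0.3, 0.4, -0.3]
width: 0.0229
grasp_force: 59.2
```

Call:
{"name": "step_arm", "arguments": {
  "claw": [0,0,0],
  "dp": [
    [0,-1.2,0.3],
    [0,0,0],
    [0,0,0]
  ],
  "roll": [0,0,0]
}}

```text
t: 5.82
position: [0.4113, 0.1121, 0.2164]
tcp_rot: [0.999, 0.053, -0.0, 0.0]
contact_force: [-0.7, -0.7, -0.7]
width: 0.0231
grasp_force: 59.2
```

```bash
python3 view.py w2
```

```text
5.8167 [0.4113 0.1121 0.2164] yaw 6.12610547539794 j [ 0.7328  0.1797 -0.7603 -0.0003 -0.6318  0.9452] 0.02306925420413333 59.21702027320862
```

View pics/w2.png

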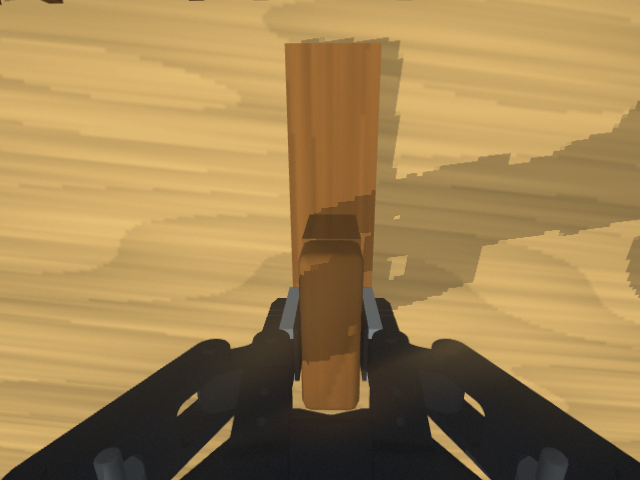

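The wrist view shows the gripped server level, with its tip edge at (285–380, 43). The batten fronts are just above the frame.

Run:
```python
from h import *
np.set_printoptions(precision=4,suppress=True)
cal=dict(np.load("pics/w2.npz"))
T=cast("",[(285,43.5),(380,43)],.0105,cal);t=T.mean(0);print(T)
e=np.array([np.cos(np.radians(6)),np.sin(np.radians(6))]);n=np.array([-e[1],e[0]])
r=t[:2]-[.6008,.1303];print("tip in bay",r@e,r@n,"TCP lateral",(np.array([.4113,.1121])-[.6008,.1303])@n)
b=np.array([.6042,.1334])-[.6008,.1303];print("biscuit in bay",b@e,b@n)
im=imaging.capture("top");cv2.imwrite("pics/t2.png",cv2.resize(im[150:300,200:400],None,fx=4,fy=4,interpolation=cv2.INTER_CUBIC))
```

```text
[[0.5203 0.1452 0.0105]
 [0.5251 0.1022 0.0105]]
tip in bay -0.07837925874699815 0.001572868191687052 TCP lateral 0.0017078452935177638
biscuit in bay 0.003705412680381813 0.0027276211005316216
```

View pics/t2.png

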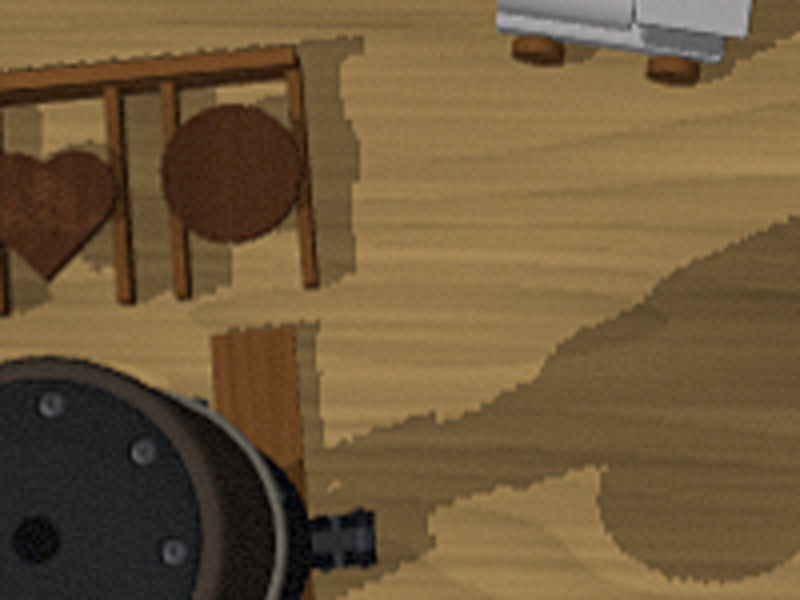

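The blade tip at crop (211–295, 330) lines up with the bay opening (188–306, 290). Sliding in 12 cm, then lifting.

Call:
{"name": "step_arm", "arguments": {
  "claw": [0,0,0,0,0,0,0,0,0,0],
  "dp": [
    [1,0,0],
    [1.5,0,0],
    [1.5,0,0],
    [1.5,0,0],
    [1.5,0,0],
    [1.5,0,0],
    [1.5,0,0],
    [1,0,0],
    [0.5,0,0],
    [0.5,0,0]
  ],
  "roll": [0,0,0,0,0,0,0,0,0,0]
}}

```text
t: 6.75
position: [0.5314, 0.1235, 0.2164]
tcp_rot: [0.999, 0.052, -0.0, 0.0]
contact_force: [-0.6, -0.3, -1.6]
width: 0.0232
grasp_force: 59.2
```

Call:
{"name": "step_arm", "arguments": {
  "claw": [0,0,0,0,0,0,0,0,0,0],
  "dp": [
    [0,0,0],
    [0,0,0],
    [0,0,-0.5],
    [0,0,-0.5],
    [0,0,-0.5],
    [0,0,-0.5],
    [0,0,-0.5],
    [0,0,-0.5],
    [0,0,-0.5],
    [0,0,-0.5]
  ],
  "roll": [0,0,0,0,0,0,0,0,0,0]
}}

```text
t: 7.58
position: [0.5309, 0.1243, 0.2573]
tcp_rot: [0.999, 0.053, 0.0, -0.0]
contact_force: [-0.6, 0.9, -0.7]
width: 0.0232
grasp_force: 59.0
```

Call:
{"name": "step_arm", "arguments": {
  "claw": [0,0,0,0,0,0],
  "dp": [
    [0,0,-0.5],
    [0,0,-0.5],
    [0,0,-0.5],
    [0,0,-0.5],
    [0,0,0],
    [0,0,0]
  ],
  "roll": [0,0,0,0,0,0]
}}

```text
t: 8.08
position: [0.531, 0.1243, 0.277]
tcp_rot: [0.999, 0.053, 0.0, -0.0]
contact_force: [-0.6, -0.1, -2.3]
width: 0.0227
grasp_force: 59.0
```

```bash
python3 view.py w3
```

```text
8.0833 [0.531  0.1243 0.277 ] yaw 6.024524325915772 j [ 0.5893  0.2672 -0.4427 -0.     -0.8603  1.0867] 0.02273717291095889 59.03575122356415
```

View pics/w3.png

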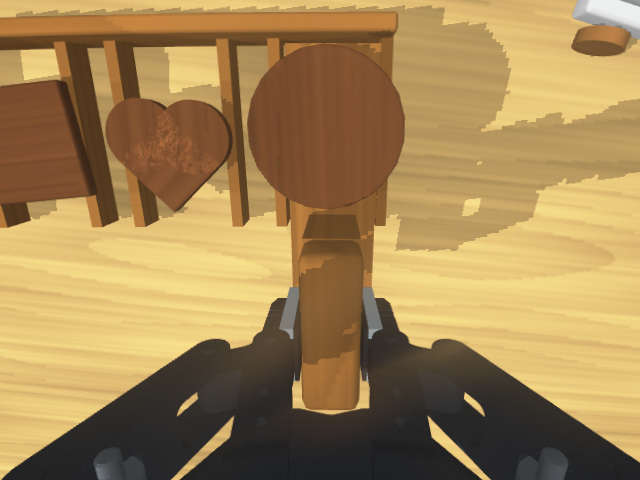

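The biscuit sits centred on the blade at (326,126), clear of the rack. Carrying it to the plate with gentle ramps.

Call:
{"name": "step_arm", "arguments": {
  "claw": [0,0,0,0,0,0,0,0,0,0],
  "dp": [
    [-1,0.5,0],
    [-2,1,0],
    [-2.2,1.5,0],
    [-2,2.2,0],
    [-1.5,3,0],
    [-1.2,3.3,0],
    [-0.8,3.6,0],
    [-0.5,3.6,0],
    [-0.4,3.6,0],
    [-0.4,3.6,0]
  ],
  "roll": [0,0,0,0,0,0,0,0,0,0]
}}

```text
t: 8.97
position: [0.4376, -0.1476, 0.2767]
tcp_rot: [0.999, 0.053, 0.0, -0.0]
contact_force: [0.0, -0.3, -1.1]
width: 0.0233
grasp_force: 59.1
```

Call:
{"name": "step_arm", "arguments": {
  "claw": [0,0,0,0,0,0,0,0,0,0],
  "dp": [
    [-0.7,3.5,0.2],
    [-0.8,3.3,0.3],
    [-0.8,3,0.3],
    [-0.8,2.5,0.3],
    [-0.8,2,0.3],
    [-0.8,1.4,0.3],
    [-0.5,0.8,0.3],
    [-0.2,0.2,0],
    [0,0,0],
    [0,0,0]
  ],
  "roll": [0,0,0,0,0,0,0,0,0,0]
}}

```text
t: 9.8
position: [0.4026, -0.3172, 0.2568]
tcp_rot: [0.999, 0.053, 0.0, -0.0]
contact_force: [-0.3, -0.1, -0.9]
width: 0.0231
grasp_force: 59.1
```

```bash
python3 view.py w4
```

```text
9.8 [ 0.4026 -0.3172  0.2568] yaw 6.0336228943487304 j [-0.2837  0.2443 -0.5351 -0.0001 -0.7914  1.9599] 0.023114320841344942 59.07483637332916
```

View pics/w4.png

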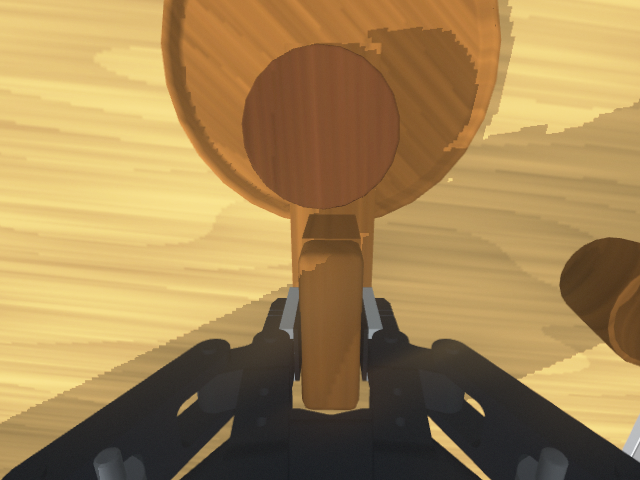

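The biscuit is still centred on the blade at (321,126), over the near half of the plate. The tool can't pitch, so I'll ease the grip until the server droops nose-down about the pads. I'll track the droop by the biscuit's blob.

```bash
cat > trk.py <<'E'
from h import *
import sys,os
def trk(im):
    hsv=cv2.cvtColor(cv2.medianBlur(im,5),cv2.COLOR_BGR2HSV)
    m=((hsv[...,0]<=10)&(hsv[...,1]>120)&(hsv[...,2]>70)).astype(np.uint8)*255
    m[330:]=0
    m=cv2.morphologyEx(m,cv2.MORPH_OPEN,np.ones((9,9)))
    cs,_=cv2.findContours(m,cv2.RETR_EXTERNAL,cv2.CHAIN_APPROX_NONE)
    return [(int(cv2.contourArea(c)),cv2.boundingRect(c)) for c in cs if cv2.contourArea(c)>800]
if __name__=="__main__":
    n=sys.argv[1]
    if not os.path.exists(n): cv2.imwrite(n,imaging.capture("wrist"))
    im=cv2.imread(n); print(trk(im))
    s=sensors.observe(); print(round(s["t"],2),s["width"],s["grasp_force"],s["torque"].round(3))
E
python3 trk.py pics/w4.png; python3 trk.py pics/w3.png
python3 -c "
import cv2
i=cv2.cvtColor(cv2.medianBlur(cv2.imread('pics/w4.png'),5),cv2.COLOR_BGR2HSV)
for p in [(320,126),(270,126),(370,170),(320,225),(330,300),(430,80),(220,100),(300,250)]: print(p,i[p[1],p[0]])"
```

```text
[]
9.85 0.02319139248924923 59.07546401023865 [-0.009  0.018  0.011]
[]
9.85 0.02319139248924923 59.07546401023865 [-0.009  0.018  0.011]
(320, 126) [ 12 160 129]
(270, 126) [ 12 160 121]
(370, 170) [ 12 160 126]
(320, 225) [ 15 161 108]
(330, 300) [ 15 159 135]
(430, 80) [ 15 168 135]
(220, 100) [ 15 171 177]
(300, 250) [ 16 169 187]
```

Call:
{"name": "step_arm", "arguments": {
  "claw": [0.2,0.2,0.28,0.28,0.28],
  "dp": [
    [0,0,0],
    [0,0,0],
    [0,0,0],
    [0,0,0],
    [0,0,0]
  ],
  "roll": [0,0,0,0,0],
  "force": 20
}}

```text
t: 10.27
position: [0.4028, -0.3174, 0.2568]
tcp_rot: [0.999, 0.053, 0.0, 0.0]
contact_force: [0.0, 0.2, -1.4]
width: 0.0239
grasp_force: 10.7
```

```bash
python3 trk.py pics/d1.png
```

```text
[]
10.32 0.024118821808015032 10.6930772960186 [-0.055  0.004  0.05 ]
```

```bash
sed -i 's/<=10)/<=13)/' trk.py; for i in w3 w4 d1; do python3 trk.py pics/$i.png|head -1; done
```

```text
[(9247, (106, 98, 123, 109)), (8722, (0, 81, 90, 124)), (19983, (248, 43, 156, 166))]
[(20113, (243, 44, 157, 165))]
[(20060, (243, 45, 157, 164))]
```

Call:
{"name": "step_arm", "arguments": {
  "claw": [0.282,0.282,0.282,0.282],
  "dp": [
    [0,0,0],
    [0,0,0],
    [0,0,0],
    [0,0,0]
  ],
  "roll": [0,0,0,0]
}}

```text
t: 10.65
position: [0.4028, -0.3177, 0.2569]
tcp_rot: [0.999, 0.053, 0.0, 0.0]
contact_force: [0.2, 0.5, -0.3]
width: 0.024
grasp_force: 0.0
```

```bash
python3 trk.py pics/d2.png
```

```text
[(13053, (246, 93, 130, 129))]
10.7 0.02440645117459893 0.0 [-0.02   0.036  0.024]
```

```bash
python3 -c "
from h import *
s=imaging.capture('scene');w=cv2.imread('pics/d2.png')
cv2.imwrite('pics/c.png',np.hstack([cv2.resize(s[60:330,120:420],(480,432)),w[:432:,160:480]]))"
```

```text
(no output)
```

View pics/c.png

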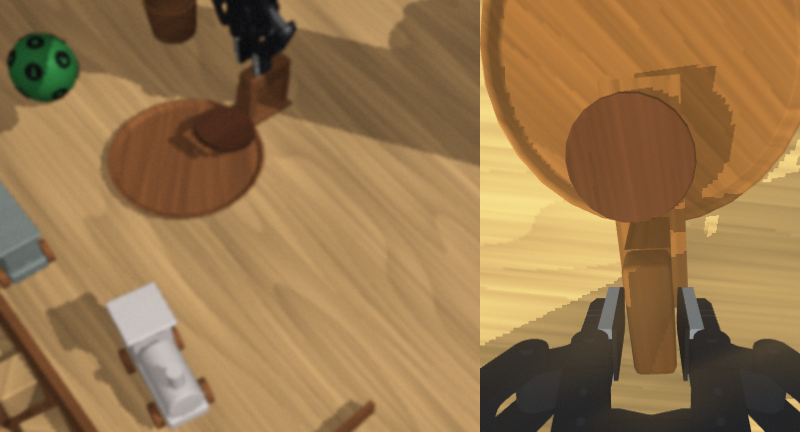

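The server slipped out onto the plate's rim. Its heel is on the shelf, it is slightly nose-up, and the biscuit is still on the blade (crop 630,157). I'll regrip nearer the handle's rear so gravity gives a stronger tipping moment.

Run:
```python
from h import *
np.set_printoptions(precision=4,suppress=True)
import os
cal=imaging.get_calibration("wrist")
im=imaging.capture("wrist"); cv2.imwrite("pics/d3.png",im)
import trk; print(trk.trk(im))
s=sensors.observe();p=s["position"];print(s["t"],p)
old=cv2.imread("pics/d2.png");print("moved?",np.abs(im[60:290].astype(int)-old[60:290]).mean())
F=cast("",[(305,250),(352,250)],.061,cal);B=cast("",[(356,373),(317,374)],.050,cal);print(F,B)
a=np.radians(6.03);ex=np.array([np.cos(a),np.sin(a)]);ey=np.array([ex[1],-ex[0]])
for q in (F.mean(0),B.mean(0)): d=q[:2]-p[:2];print("tool",d@ex,d@ey)
```

```text
[(13272, (246, 93, 131, 131))]
10.8 [ 0.4027 -0.3177  0.2568]
moved? 1.5099592391304348
[[ 0.4172 -0.3025  0.061 ]
 [ 0.4197 -0.3263  0.061 ]] [[ 0.3366 -0.3397  0.05  ]
 [ 0.3333 -0.3159  0.05  ]]
tool 0.015978531221345425 -0.0016614449352560868
tool -0.06844825803507117 0.0029360550423842553
```

Call:
{"name": "step_arm", "arguments": {
  "claw": [0.7,0.7,0.7,0.7,0.7,0.7,0.7,0.7,0.7,0.7],
  "dp": [
    [0,0,0],
    [0,0,0],
    [0,0,0],
    [-1.8,0.1,0],
    [-2,0.1,0],
    [0,0,1.5],
    [0,0,1.5],
    [0,0,1],
    [0,0,0.5],
    [0,0,0]
  ],
  "roll": [0,0,0,0,-0.05,0,0,0,0,0]
}}

```text
t: 11.63
position: [0.3648, -0.3235, 0.2107]
tcp_rot: [0.997, 0.077, -0.001, -0.0]
contact_force: [-0.0, 0.1, 0.7]
width: 0.0597
grasp_force: 0.0
```

Call:
{"name": "step_arm", "arguments": {
  "claw": [0.4,0.4,0.3,0.3,0,0,0,0],
  "dp": [
    [0,0,0],
    [0,0,0],
    [0,0,0],
    [0,0,0],
    [0,0,0],
    [0,0,0],
    [0,0,0],
    [0,0,0]
  ],
  "roll": [0,0,0,0,0,0,0,0],
  "force": 60
}}

```text
t: 12.3
position: [0.3653, -0.3237, 0.2121]
tcp_rot: [0.997, 0.078, 0.0, 0.0]
contact_force: [0.1, 0.4, 5.2]
width: 0.0232
grasp_force: 60.9
```

```bash
cat trk.py >/dev/null; python3 trk.py pics/d4.png
python3 - <<'E'
from h import *
# handle top extents along the centre: brightness/hue edges down column ~331 and widths
im=cv2.medianBlur(cv2.imread("pics/d4.png"),5);h=cv2.cvtColor(im,cv2.COLOR_BGR2HSV)
for r in range(60,440,10): print(r,[tuple(int(v) for v in h[r,c]) for c in (310,331,352)])
E
```

```text
[(25339, (222, 0, 183, 166))]
12.35 0.023031718602809115 60.99634252488613 [ 0.456 -0.064  0.061]
60 [(12, 160, 123), (12, 158, 123), (12, 161, 125)]
70 [(12, 159, 125), (11, 158, 123), (12, 161, 125)]
80 [(12, 160, 126), (12, 156, 121), (12, 161, 125)]
90 [(12, 159, 128), (12, 159, 122), (12, 160, 126)]
100 [(12, 162, 129), (11, 159, 122), (12, 162, 126)]
110 [(12, 161, 130), (12, 162, 121), (12, 163, 127)]
120 [(12, 161, 130), (12, 161, 122), (12, 161, 127)]
130 [(12, 161, 130), (12, 161, 122), (12, 159, 128)]
140 [(12, 160, 129), (12, 162, 123), (12, 161, 127)]
150 [(12, 158, 129), (12, 159, 122), (12, 161, 127)]
160 [(12, 159, 128), (13, 162, 123), (15, 167, 127)]
170 [(15, 163, 105), (15, 165, 108), (15, 165, 108)]
180 [(15, 161, 108), (15, 164, 109), (15, 165, 108)]
190 [(15, 162, 113), (15, 165, 111), (15, 165, 108)]
200 [(16, 164, 109), (15, 163, 105), (15, 163, 102)]
210 [(15, 162, 118), (16, 164, 109), (15, 161, 108)]
220 [(15, 167, 159), (15, 168, 156), (15, 168, 146)]
230 [(15, 169, 173), (15, 170, 171), (15, 163, 122)]
240 [(15, 169, 173), (15, 164, 129), (16, 162, 121)]
[... 295 characters left out ...]
, 125), (16, 156, 116)]
310 [(15, 155, 125), (15, 157, 122), (15, 159, 119)]
320 [(15, 155, 123), (15, 157, 120), (15, 160, 123)]
330 [(15, 155, 122), (15, 160, 118), (15, 163, 122)]
340 [(15, 158, 121), (15, 161, 117), (15, 163, 122)]
350 [(15, 159, 120), (15, 160, 118), (15, 162, 121)]
360 [(15, 162, 118), (15, 163, 125), (15, 162, 120)]
370 [(18, 125, 151), (18, 131, 144), (19, 124, 160)]
380 [(19, 123, 170), (19, 122, 163), (19, 123, 156)]
390 [(19, 124, 167), (19, 123, 168), (19, 123, 166)]
400 [(19, 123, 166), (19, 123, 164), (19, 124, 163)]
410 [(19, 116, 141), (19, 122, 173), (19, 109, 117)]
420 [(15, 69, 52), (17, 66, 54), (17, 67, 53)]
430 [(15, 43, 48), (17, 46, 50), (13, 38, 47)]
```

Call:
{"name": "step_arm", "arguments": {
  "claw": [0,0,0,0,0,0,0,0,0,0],
  "dp": [
    [0,0,-0.4],
    [0,0,-0.8],
    [0,0,-0.8],
    [0.4,0,-0.8],
    [0.8,0,-0.8],
    [0.8,0,-0.8],
    [0.6,0,-0.4],
    [0.4,0,-0.2],
    [0,0,0],
    [0,0,0]
  ],
  "roll": [0,0,0,0,0,0,0,0,0,0]
}}

```text
t: 13.18
position: [0.3949, -0.3188, 0.2614]
tcp_rot: [0.997, 0.078, -0.0, -0.0]
contact_force: [0.1, 0.0, -2.0]
width: 0.0229
grasp_force: 60.1
```

```bash
cat > plate.py <<'E'
from h import *
im=imaging.capture("top"); cv2.imwrite("pics/tp.png",im)
hsv=cv2.cvtColor(cv2.medianBlur(im,5),cv2.COLOR_BGR2HSV)
m=((hsv[...,0]<=16)&(hsv[...,1]>140)).astype(np.uint8)*255
x,y,w,h=405,175,130,125
cs,_=cv2.findContours(m[y:y+h,x:x+w],cv2.RETR_EXTERNAL,cv2.CHAIN_APPROX_NONE)
c=max(cs,key=cv2.contourArea)+np.array([x,y]); P=cast("top",c,.012)[:,:2]
# circle through hull points of known radius, robust: least squares w/ soft loss
from scipy.optimize import least_squares
r=least_squares(lambda q:np.hypot(*(P-q).T)-.0945,[.5156,-.3063],loss="soft_l1",f_scale=.002)
print("plate",r.x,np.median(np.abs(r.fun)))
E
python3 plate.py; python3 trk.py pics/d5.png
```

```text
plate [ 0.51180641 -0.30375115] 0.004475802229194657
[(25318, (222, 0, 183, 167))]
13.28 0.023259573587653622 60.102424174547195 [-0.021  0.11  -0.026]
```

Call:
{"name": "step_arm", "arguments": {
  "claw": [0.2,0.2,0.2,0.2],
  "dp": [
    [0,0,0],
    [0,0,0],
    [0,0,0],
    [0,0,0]
  ],
  "roll": [0,0,0,0],
  "force": 20
}}

```text
t: 13.62
position: [0.3946, -0.319, 0.2616]
tcp_rot: [0.997, 0.077, -0.0, -0.0]
contact_force: [-0.0, 0.2, -1.0]
width: 0.023
grasp_force: 60.1
```

```bash
python3 trk.py pics/d6.png
```

```text
[(25327, (222, 0, 183, 167))]
13.67 0.02312857988607616 60.07654711604118 [ 0.005  0.097 -0.044]
```

Call:
{"name": "step_arm", "arguments": {
  "claw": [0.275,0.275,0.275,0.275],
  "dp": [
    [0,0,0],
    [0,0,0],
    [0,0,0],
    [0,0,0]
  ],
  "roll": [0,0,0,0],
  "force": 20
}}

```text
t: 14.0
position: [0.3947, -0.319, 0.2617]
tcp_rot: [0.997, 0.078, 0.0, -0.0]
contact_force: [0.9, 0.7, -1.6]
width: 0.0239
grasp_force: 27.0
```

```bash
python3 trk.py pics/d7.png
```

```text
[(25356, (222, 0, 183, 167))]
14.05 0.023849995725799916 27.01440028846264 [ 0.03   0.127 -0.049]
```

Call:
{"name": "step_arm", "arguments": {
  "claw": [0.279,0.279,0.279],
  "dp": [
    [0,0,0],
    [0,0,0],
    [0,0,0]
  ],
  "roll": [0,0,0]
}}

```text
t: 14.3
position: [0.3947, -0.319, 0.2617]
tcp_rot: [0.997, 0.078, 0.0, 0.0]
contact_force: [-0.1, -0.6, -2.0]
width: 0.0238
grasp_force: 9.0
```

```bash
python3 trk.py pics/d8.png
```

```text
[(25286, (222, 0, 182, 167))]
14.35 0.024178750818691214 8.999766558408737 [-0.017  0.065  0.014]
```

Call:
{"name": "step_arm", "arguments": {
  "claw": [0.2798,0.2798],
  "dp": [
    [0,0,0],
    [0,0,0]
  ],
  "roll": [0,0]
}}

```text
t: 14.52
position: [0.3948, -0.319, 0.2617]
tcp_rot: [0.997, 0.078, 0.0, 0.0]
contact_force: [0.8, 0.4, -2.3]
width: 0.0239
grasp_force: 5.2
```

```bash
python3 trk.py pics/d9.png
```

```text
[(22533, (232, 0, 164, 175))]
14.57 0.023591406054151286 5.133327594394359 [0.015 0.062 0.012]
```

Call:
{"name": "step_arm", "arguments": {
  "claw": [0.2802,0.2802],
  "dp": [
    [0,0,0],
    [0,0,0]
  ],
  "roll": [0,0]
}}

```text
t: 14.73
position: [0.3948, -0.319, 0.2618]
tcp_rot: [0.997, 0.078, 0.0, 0.0]
contact_force: [0.3, -0.3, -0.3]
width: 0.0243
grasp_force: 3.5
```

```bash
python3 trk.py pics/d10.png
```

```text
[(12135, (253, 81, 130, 124))]
14.78 0.02419782464778231 3.455085230525583 [ 0.016  0.05  -0.009]
```

```bash
python3 trk.py pics/d11.png
python3 - <<'E'
from h import *
for n in ("d4","d9","d10","d11"):
    im=cv2.medianBlur(cv2.imread(f"pics/{n}.png"),5);h=cv2.cvtColor(im,cv2.COLOR_BGR2HSV).astype(int)
    m=(h[...,0]<=17)&(h[...,1]>140)
    print(n)
    for r in (210,230,250,270,290,310,330,350,370,390,400):
        c=np.flatnonzero(m[r,200:460])+200
        V=h[r,331]; print("  ",r,(c.min(),c.max()) if len(c) else None,V)
E
```

```text
[(12181, (253, 81, 130, 124))]
14.83 0.02392641842506425 3.4493036940693855 [ 0.056  0.057 -0.019]
d4
   210 (np.int64(288), np.int64(375)) [ 16 164 109]
   230 (np.int64(289), np.int64(373)) [ 15 170 171]
   250 (np.int64(291), np.int64(372)) [ 15 164 129]
   270 (np.int64(292), np.int64(371)) [ 15 161 128]
   290 (np.int64(298), np.int64(362)) [ 16 160 126]
   310 (np.int64(297), np.int64(361)) [ 15 157 122]
   330 (np.int64(301), np.int64(359)) [ 15 160 118]
   350 (np.int64(303), np.int64(358)) [ 15 160 118]
   370 None [ 18 131 144]
   390 None [ 19 123 168]
   400 None [ 19 123 164]
d9
   210 (np.int64(288), np.int64(372)) [ 15 168 156]
   230 (np.int64(289), np.int64(371)) [ 15 169 175]
   250 (np.int64(290), np.int64(370)) [ 15 169 173]
   270 (np.int64(291), np.int64(370)) [ 15 163 133]
   290 (np.int64(299), np.int64(361)) [ 15 160 131]
   310 (np.int64(300), np.int64(361)) [ 15 159 127]
   330 (np.int64(301), np.int64(360)) [ 15 158 121]
   350 (np.int64(302), np.int64(359)) [ 15 162 123]
   370 (np.int64(309), np.int64(351)) [ 15 158 124]
   390 None [ 19 123 178]
   400 
[... 314 characters left out ...]
(359)) [ 15 158 126]
   330 (np.int64(301), np.int64(359)) [ 15 159 122]
   350 (np.int64(301), np.int64(360)) [ 15 164 131]
   370 None [ 19 124 169]
   390 None [ 19 125 176]
   400 None [ 19 125 172]
d11
   210 (np.int64(293), np.int64(368)) [ 15 170 168]
   230 (np.int64(292), np.int64(368)) [ 15 169 166]
   250 (np.int64(292), np.int64(368)) [ 15 168 165]
   270 (np.int64(292), np.int64(368)) [ 16 163 133]
   290 (np.int64(301), np.int64(359)) [ 15 160 131]
   310 (np.int64(301), np.int64(359)) [ 15 158 126]
   330 (np.int64(301), np.int64(359)) [ 15 161 122]
   350 (np.int64(301), np.int64(360)) [ 15 164 131]
   370 None [ 20 123 168]
   390 None [ 19 122 175]
   400 None [ 19 122 171]
```

The server is now tipped about 22° nose-down with its tip on the plate floor and the biscuit still on the blade. Lifting and going forward steepens the tilt so the biscuit slides off.

Call:
{"name": "step_arm", "arguments": {
  "claw": [0.2802,0.2802,0.2802,0.2802,0.2802,0.2802,0.2802],
  "dp": [
    [0.2,0,-0.3],
    [0.5,0,-0.4],
    [0.5,0,-0.4],
    [0.5,0,-0.4],
    [0.3,0,-0.2],
    [0,0,0],
    [0,0,0]
  ],
  "roll": [0,0,0,0,0,0,0]
}}

```text
t: 15.42
position: [0.4148, -0.3158, 0.2789]
tcp_rot: [0.997, 0.078, 0.0, 0.0]
contact_force: [0.2, 0.8, -1.5]
width: 0.0236
grasp_force: 3.4
```

```bash
cat > bis.py <<'E'
from h import *
import trk,sys
cal=imaging.get_calibration("wrist");im=imaging.capture("wrist");cv2.imwrite(sys.argv[1],im)
s=sensors.observe();p=s["position"];print(round(s["t"],2),p.round(4),s["width"],s["grasp_force"],s["contact_force"].round(1))
q=s["tcp_rot"];a=2*np.arctan2(q[1],q[0]);ex=np.array([np.cos(a),np.sin(a)]);ey=np.array([ex[1],-ex[0]])
pl=np.array([.5156,-.3063]);d=pl-p[:2];print("plate in tool cm",(100*np.array([d@ex,d@ey])).round(1))
for A,(x,y,w,h) in trk.trk(im):
    dep=345.157*.074/max(w,h); uv=cv2.undistortPoints(np.array([[[x+w/2,y+h/2]]],float),cal["K"],cal["D"])[0,0]
    P=cal["T"][:3,:3]@(np.r_[uv,1]*dep)+cal["T"][:3,3]
    F=cast("",[(x+w/2,y+h/2)],.015,cal)[0]
    dd=P[:2]-p[:2];d2=F[:2]-p[:2]
    print(A,(x,y,w,h),"by size: z",P[2].round(3),"tool",(100*np.array([dd@ex,dd@ey])).round(1),"if flat on plate: tool",(100*np.array([d2@ex,d2@ey])).round(1),"to plate ctr",np.hypot(*(F[:2]-pl)).round(3))
E
python3 bis.py pics/e1.png
```

```text
15.47 [ 0.4146 -0.3158  0.2787] 0.023808841851744242 3.414215100783622 [-0.3 -1.  -1.2]
plate in tool cm [10.1  0.6]
10103 (260, 96, 120, 108) by size: z 0.029 tool [ 6.3 -0.7] if flat on plate: tool [ 6.2 -0.8] to plate ctr 0.042
```

Call:
{"name": "step_arm", "arguments": {
  "claw": [0.2802,0.2802,0.2802,0.2802,0.2802,0.2802,0.2802],
  "dp": [
    [0.3,0,-0.3],
    [0.5,0,-0.4],
    [0.5,0,-0.4],
    [0.5,0,-0.4],
    [0.2,0,0],
    [0,0,0],
    [0,0,0]
  ],
  "roll": [0,0,0,0,0,0,0]
}}

```text
t: 16.05
position: [0.4343, -0.3127, 0.2936]
tcp_rot: [0.997, 0.078, -0.0, -0.0]
contact_force: [-0.5, -0.8, -1.4]
width: 0.0241
grasp_force: 3.3
```

```bash
python3 bis.py pics/e2.png
```

```text
16.1 [ 0.4341 -0.3127  0.2935] 0.02399738262168874 3.3245419710874557 [-0.6 -0.7 -0.4]
plate in tool cm [8.2 0.6]
9154 (264, 97, 113, 104) by size: z 0.03 tool [ 6.2 -0.7] if flat on plate: tool [ 6.2 -0.8] to plate ctr 0.024
```

Call:
{"name": "step_arm", "arguments": {
  "claw": [0,0,0,0,0,0,0,0,0],
  "dp": [
    [0,0,0],
    [0,0,0],
    [0,0,0],
    [-2,0,0],
    [-4,0,0],
    [-4,0,0],
    [-2,0,-0.5],
    [0,0,-0.5],
    [0,0,0]
  ],
  "roll": [0,0,0,0,0,0,0,0,0],
  "force": 60
}}

```text
t: 16.85
position: [0.3151, -0.3318, 0.305]
tcp_rot: [0.997, 0.077, 0.001, 0.001]
contact_force: [0.5, 1.0, -0.3]
width: 0.0229
grasp_force: 59.3
```

```bash
python3 bis.py pics/e3.png; python3 plate.py
```

```text
16.9 [ 0.3159 -0.3317  0.3046] 0.022993340761829042 59.25456762313843 [ 0.2 -0.2 -0.9]
plate in tool cm [20.1  0.6]
1744 (277, 0, 87, 30) by size: z -0.062 tool [16.9 -0.9] if flat on plate: tool [14.7 -0.7] to plate ctr 0.056
plate [ 0.51721971 -0.30672602] 0.0017335428495185434
```

```bash
cat > fin.py <<'E'
from h import *
import subprocess; exec(open("plate.py").read())
pl=r.x
m=((hsv[...,0]<14)&(hsv[...,1]>140)).astype(np.uint8)*255
m=cv2.morphologyEx(m,cv2.MORPH_OPEN,np.ones((7,7)))
cs,_=cv2.findContours(m[180:300,405:530],cv2.RETR_EXTERNAL,cv2.CHAIN_APPROX_NONE)
for c in cs:
    if cv2.contourArea(c)>200:
        e=cv2.fitEllipse((cast("top",c+np.array([405,180]),.015)[:,:2]*1000).astype(np.float32)); print("biscuit",e,"dist",np.hypot(*(np.array(e[0])/1000-pl)))
E
python3 fin.py
```

```text
plate [ 0.51731246 -0.3068584 ] 0.0018191223416633637
biscuit ((501.4183654785156, -302.7611389160156), (47.514678955078125, 75.42993927001953), 160.88162231445312) dist 0.016413707393009905
```

Call:
{"name": "step_arm", "arguments": {
  "claw": [0,0,0,0,0,0,0,0,0,0],
  "dp": [
    [0,0,-2],
    [0,-2,-1],
    [0,-3,0],
    [0.5,-3.5,0],
    [1.5,-3.5,0],
    [2,-3.5,0],
    [2,-3.5,0],
    [2,-2.5,0],
    [2,-1.7,0],
    [1.5,0,0]
  ],
  "roll": [0,0,0,0,0,0,0,0,0,0]
}}

```text
t: 17.83
position: [0.3951, -0.081, 0.3339]
tcp_rot: [0.997, 0.08, 0.001, -0.0]
contact_force: [0.1, 0.0, -0.5]
width: 0.0231
grasp_force: 59.4
```

Call:
{"name": "step_arm", "arguments": {
  "claw": [0,0,0,0,0],
  "dp": [
    [1.5,0,0.5],
    [1,0,1.5],
    [0,0,1.5],
    [0,0,0],
    [0,0,0]
  ],
  "roll": [0,0,0,0,0]
}}

```text
t: 18.25
position: [0.4183, -0.0801, 0.2979]
tcp_rot: [0.997, 0.078, -0.002, 0.0]
contact_force: [-0.6, 0.1, -1.2]
width: 0.0229
grasp_force: 59.4
```

```bash
python3 fin.py; python3 -c "
from h import *
s=sensors.observe();print(s['t'],s['position'],s['contact_force'])"
```

```text
plate [ 0.51619859 -0.3073111 ] 0.0017884166088231734
biscuit ((494.0125427246094, -307.7718811035156), (47.910240173339844, 75.29505920410156), 117.7564697265625) dist 0.022190831007570123
18.3 [ 0.41844374 -0.08021839  0.29869984] [ 0.33899749  0.31418355 -0.9709894 ]
```

```bash
cat >> fin.py <<'E'
        Q=(cast("top",c+np.array([405,180]),.015)[:,:2]*1000).astype(np.float32)
        print("area mm2",cv2.contourArea(Q),"circle",cv2.minEnclosingCircle(Q),"bbox",Q.min(0),Q.max(0))
sc=imaging.capture("scene");hs=cv2.cvtColor(cv2.medianBlur(sc,5),cv2.COLOR_BGR2HSV)
h0=hs[115:200,180:295].astype(int)
print("scene rows (hue*,V)")
for rr in range(0,85,5): print(rr+115," ".join("%2d/%3d"%(h0[rr,k,0],h0[rr,k,2]) for k in range(0,115,7)))
E
python3 fin.py
```

```text
plate [ 0.5163206  -0.30726358] 0.001674768655931566
biscuit ((494.6478271484375, -307.5623474121094), (48.678043365478516, 75.1510238647461), 116.98889923095703) dist 0.021674827742191302
area mm2 2708.69845609786 circle ((492.777587890625, -301.960205078125), 36.599098205566406) bbox [ 458.17548 -334.11676] [ 526.7678  -277.72464]
scene rows (hue*,V)
115 17/130 17/133 17/131 17/166 17/190 17/189 17/197 17/189 17/192 17/186 17/186 17/179 17/178 17/191 17/197 17/191 17/197
120 17/129 17/135 17/136 17/175 17/198 17/190 17/188 17/187 17/187 17/188 17/188 17/182 17/177 17/175 17/190 17/195 17/190
125 17/134 17/131 17/136 16/153 17/194 17/182 12/152 13/140 12/135 12/130 12/129 13/130 17/176 17/174 17/174 17/186 17/188
130 17/136 17/130 17/136 17/144 13/138 13/146 12/133 12/125 13/123 12/122 13/126 12/118 12/112 16/159 17/168 17/176 17/186
135 16/143 17/135 16/131 13/ 99 12/ 92 12/124 12/128 12/124 12/123 12/125 13/125 12/120 12/120 12/100 17/180 17/180 17/182
140 16/137 17/140 16/123 12/ 87 12/ 89 12/ 86 12/122 13/124 12/122 11/ 91  9/ 83 11/ 96 12/119 12/113 12/126 17/186 17/180
145 16/
[... 645 characters left out ...]
5 12/ 87 12/ 87 12/ 90 12/ 81 12/ 82 12/ 80 12/ 86 12/ 86 13/101 12/ 99 16/182 17/183
175 17/131 16/136 11/ 76 12/ 89 12/ 86 12/ 87 12/ 89 12/124 12/112 12/ 93 12/ 92 12/ 87 12/ 84 12/ 81 14/100 17/139 17/134
180 17/139 17/132 14/114 12/ 84 13/ 90 12/ 87 12/123 12/127 12/121 12/131 12/107 12/ 86 12/ 85 12/ 79 17/144 16/134 17/136
185 17/170 17/131 17/141 14/ 97 12/111 12/123 12/125 12/128 13/119 12/130 12/131 12/ 92 12/ 85 17/134 16/139 17/143 17/187
190 17/194 17/185 17/187 17/162 13/122 12/119 12/122 12/127 12/122 12/131 12/126 12/118 17/141 16/141 16/133 17/151 17/183
195 17/182 17/182 17/187 17/198 17/190 17/136 15/115 12/115 12/118 14/127 16/152 17/176 17/154 17/136 17/138 16/135 17/143
```

```bash
cat > sb.py <<'E'
from h import *
sc=imaging.capture("scene");hs=cv2.cvtColor(cv2.medianBlur(sc,5),cv2.COLOR_BGR2HSV)
m=(hs[...,0]<=11).astype(np.uint8)*255;m[:115]=0;m[205:]=0;m[:,:185]=0;m[:,290:]=0
m=cv2.morphologyEx(cv2.morphologyEx(m,cv2.MORPH_CLOSE,np.ones((5,5))),cv2.MORPH_OPEN,np.ones((5,5)))
cs,_=cv2.findContours(m,cv2.RETR_EXTERNAL,cv2.CHAIN_APPROX_NONE);c=max(cs,key=cv2.contourArea)
Q=(cast("scene",cv2.convexHull(c),.0145)[:,:2]*1000).astype(np.float32)
print(cv2.boundingRect(c),"area",cv2.contourArea(Q),cv2.minAreaRect(Q),cv2.minEnclosingCircle(Q))
E
python3 sb.py
```

```text
(229, 139, 39, 31) area 4723.01073766686 ((494.7889404296875, -296.1069641113281), (76.96966552734375, 74.4259033203125), 53.18719482421875) ((495.58538818359375, -296.5438537597656), 40.98412322998047)
```

The biscuit lies flat (77×74 mm on the floor plane), 23 mm from the plate's centre. Setting the server down next.

Call:
{"name": "step_arm", "arguments": {
  "claw": [0,0,0.275,0.28,0.28,0.28,0.28,0.28,0.28,0.28],
  "dp": [
    [0,0,1],
    [0,0,0.8],
    [0,0,0],
    [0,0,0],
    [0,0,0],
    [0,0,0.6],
    [0,0,0.8],
    [0,0,0.8],
    [0,0,0.8],
    [0,0,0.8]
  ],
  "roll": [0,0,0,0,0,0,0,0,0,0],
  "force": 20
}}

```text
t: 19.28
position: [0.418, -0.0806, 0.2423]
tcp_rot: [0.997, 0.077, 0.0, -0.0]
contact_force: [-1.6, -0.3, 0.8]
width: 0.0238
grasp_force: 4.5
```

Call:
{"name": "step_arm", "arguments": {
  "claw": [0.28,0.28,0.28,0.28,0.28,0.28],
  "dp": [
    [0,0,0.8],
    [0,0,0.8],
    [0,0,0.6],
    [0,0,0.4],
    [0,0,0],
    [0,0,0]
  ],
  "roll": [0,0,0,0,0,0]
}}

```text
t: 19.78
position: [0.4183, -0.0805, 0.2165]
tcp_rot: [0.997, 0.078, -0.0, 0.0]
contact_force: [0.8, 0.4, -1.1]
width: 0.0239
grasp_force: 4.2
```

Call:
{"name": "step_arm", "arguments": {
  "claw": [0.28,0.28,0.29,0.3,0.35,0.6,0.9,0.9,0.9],
  "dp": [
    [0,0,0.4],
    [0,0,0],
    [0,0,0],
    [0,0,0],
    [0,0,0],
    [0,0,0],
    [0,0,0],
    [0,0,0],
    [0,0,0]
  ],
  "roll": [0,0,0,0,0,0,0,0,0]
}}

```text
t: 20.53
position: [0.4182, -0.0805, 0.2127]
tcp_rot: [0.997, 0.078, 0.0, -0.0]
contact_force: [-0.0, 0.5, -0.2]
width: 0.0763
grasp_force: 0.0
```

Call:
{"name": "step_arm", "arguments": {
  "claw": [0.9,0.9,0.9,0.9,0.9,0.9,0.9,0.9],
  "dp": [
    [0,0,-1],
    [0,0,-2],
    [0,0,-3],
    [0,0,-3],
    [0,0,-3],
    [-2,0,-1],
    [0,0,0],
    [0,0,0]
  ],
  "roll": [0,0,0,0,0,0,0,0]
}}

```text
t: 21.2
position: [0.3978, -0.0837, 0.3435]
tcp_rot: [0.997, 0.078, 0.001, -0.0]
contact_force: [0.6, -0.7, -0.6]
width: 0.0765
grasp_force: 0.0
```

```bash
python3 sb.py
python3 - <<'E'
from h import *
np.set_printoptions(precision=4,suppress=True)
s=sensors.observe();p=s["position"];print(s["t"],p,s["contact_force"])
cal=imaging.get_calibration("wrist");im=imaging.capture("wrist");cv2.imwrite("pics/f1.png",im)
h=cv2.cvtColor(cv2.medianBlur(im,5),cv2.COLOR_BGR2HSV).astype(int)
m=((h[...,0]<=16)&(h[...,1]>140)).astype(np.uint8)*255;m[380:]=0
m=cv2.morphologyEx(m,cv2.MORPH_OPEN,np.ones((7,7)))
cs,_=cv2.findContours(m,cv2.RETR_EXTERNAL,cv2.CHAIN_APPROX_NONE)
for c in cs:
    if cv2.contourArea(c)>2000:
        x,y,w,hh=cv2.boundingRect(c);ap=cv2.approxPolyDP(c,4,True)[:,0];print(cv2.contourArea(c),(x,y,w,hh));print(np.c_[ap,cast("",ap,.003,cal)[:,:2],cast("",ap,.065,cal)[:,:2]])
E
```

```text
(229, 139, 39, 32) area 4867.597829117905 ((495.3161926269531, -294.9602355957031), (79.4363021850586, 74.2509765625), 53.186161041259766) ((495.88043212890625, -296.96270751953125), 42.49357223510742)
21.25 [ 0.3981 -0.0836  0.3429] [-0.2814  0.4866 -0.7108]
9225.0 (304, 57, 54, 198)
[[306.      57.       0.5247  -0.043    0.5141  -0.0487]
 [308.     231.       0.3792  -0.0644   0.3977  -0.0658]
 [315.     236.       0.3754  -0.0716   0.3946  -0.0715]
 [317.     253.       0.3589  -0.0758   0.3814  -0.0749]
 [342.     254.       0.3615  -0.0996   0.3836  -0.0939]
 [345.     235.       0.3807  -0.0992   0.3989  -0.0937]
 [353.     229.       0.3876  -0.1057   0.4044  -0.0988]
 [357.      59.       0.5296  -0.0841   0.518   -0.0816]]
26178.0 (501, 0, 139, 234)
[[639.       0.       0.6075  -0.2966   0.5803  -0.2515]
 [606.       0.       0.6029  -0.2704   0.5766  -0.2306]
 [553.      30.       0.5755  -0.2355   0.5547  -0.2027]
 [531.      54.       0.5558  -0.2234   0.539   -0.193 ]
 [509.      95.       0.5228  -0.2149   0.5126  -0.1862]
 [501.     129.       0.4953  -0.2162   0.4906  -0.1872]
 [508.     181.       0.4532  -0.2357   0.4569  -0.2028]
 [523.     205.       0.4342  -0.2561   0.4417  -0.2192]
 [554.     227.       0.4185  -0.2919   0.4292  -0.2478]
 [598.     233.       0.4194  -0.3359   0.4299  -0.283 ]
 [639.     221.       0.4367  -0.3704   0.4437  -0.3106]]
```

```bash
python3 -c "
from bench import order
print(order.job_done())"
```

```text
the job is handed in; nothing more can be done
None
```

The job is handed in, and no verdict came back: my last measurements put the biscuit flat on the plate about 24 mm from its centre and the server flat on the bare shelf, clear of plate and rack; once, over the plate, the server slipped from the grip with the biscuit still on the blade, and I regripped it.

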